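# Slide a flat blank out over the end of the step shelf

### The job

The plain aluminium blank lies flat on the step shelf, where nobody can get hold of it. With the fingertips, push it back square against the shelf's rear lip and slide it along the lip until about 3 cm of it sticks out past the end of the shelf it lies nearest, so that its edge can be picked up by hand. Only push it: do not lift or tip it, and leave the fitted plate and all the other things where they are.

Things in the scene. Friction and masses are not known exactly. Their poses are not given: they have to be found in the camera images.
- shelf: green-grey step shelf of sheet steel, fixed: 150 deep (x) x 520 long (y), flat top 100 mm above the bench, both ends open with nothing under them. A 3 mm lip stands 15 mm above the top along the whole rear edge, its inner face at x = +72 mm. Origin: on the bench under the shelf's middle; x points away from the robot to the lip, y along the shelf to the left; ends at y = +260 and -260 mm
- blank: plain undrilled aluminium plate, 90 (x) x 150 (y) x 6 mm thick, about 0.2 kg, lying flat and loose on the shelf near its left or right end, 10 to 35 mm short of the lip and a little askew, its y roughly along the shelf's. Origin: centre of its underside; flush against the lip this is at x = +27 mm of the shelf. Slides at about 1 N
- fitted_plate: aluminium plate 90 (x) x 110 (y) x 6 mm carrying a rail with a row of terminals, 50 mm high in all, lying loose on the shelf near the other end; origin: centre of its underside. To be left alone
- terminals: loose block of four beige terminals, 42 (x) x 21 (y) x 38 mm high, standing on the shelf near its middle, close to the lip; origin: centre of its underside. To be left alone
- contactor: black contactor standing on the bench in front of the shelf, 75 x 45 x 82 mm high; origin: centre of its underside. To be left alone
- breaker: ivory two-pole circuit breaker standing on the bench in front of the shelf, 85 x 36 x 75 mm high; origin: centre of its underside. To be left alone
- cutters: cable cutters lying on the bench, red handles, about 200 x 75 x 18 mm; origin under the pivot, jaws to +x. To be left alone
- screwdriver: screwdriver lying on the bench, 200 mm long; origin under its middle. To be left alone
- ferrule_jar: small jar with a black cap, 56 mm across, 62 mm high, on the bench well beyond one end of the shelf; origin: centre of its underside. To be left alone
Things that resemble listed ones, but are neither listed nor needed, are in the scene too. Of the things shaped like the blank, the aluminium one is meant.

How it is judged:
At the end, for the whole second after the job is handed in: The blank lies flat and still on the shelf with 18 to 45 mm of its length past one end of the shelf, its long edge within 7 mm of the rear lip and parallel to it within 4 degrees; the fitted plate is within 10 mm, and every other thing within 15 mm, of where it was ((y of blank in the frame of shelf between 0.203 and 0.23 m or y of blank in the frame of shelf between -0.23 and -0.203 m) and x of blank in the frame of shelf above 0.02 m and angle between the y axis of blank and the y axis of shelf, either way round below 0.07 rad and z of blank in the frame of shelf between 0.097 and 0.103 m and angle between blank's own z axis and vertical below 0.04 rad and linear speed of blank below 0.01 m/s and distance of fitted_plate from where it was at the start of the episode below 0.01 m and distance of each of terminals, contactor, breaker, cutters, screwdriver, ferrule_jar from where it was at the start of the episode below 0.015 m); the robot touches nothing.
It fails at once if the blank is lifted off the shelf (height (world z) of blank above 0.112 m).
It fails at once if the blank is tipped or drops off the shelf (angle between blank's own z axis and vertical above 0.15 rad or height (world z) of blank below 0.088 m).
It fails at once if the fitted plate is pushed about (distance of fitted_plate from where it was at the start of the episode above 0.01 m).
It fails at once if another thing on the shelf or the bench is disturbed (distance of any of terminals, contactor, breaker, cutters, screwdriver, ferrule_jar from where it was at the start of the episode above 0.015 m).
It also fails if it takes over 48 s, if anything falls off the work surface, if the arm or the gripper's body presses on something with over 40 N, if the wrist force passes 120 N, or if a joint passes its speed limit or range.

### The arm

A 6-joint arm with a two-finger parallel gripper is mounted at the origin on the work surface. World frame = base frame: x ahead of the robot, y to its left, z up, the work surface at z = 0. Lengths are in m, angles in rad, forces in N, time in s.
With the tool pointing down it reaches from about 0.25 to 0.725 m from the base axis. Payload 4 kg.
Tool frame: the origin (TCP) lies midway between the tips of the shut fingers; the grasp point (between the pads) lies pinch_z behind it (pinch_z is the distance from the TCP to the grasp point, in m); z points along the fingers, y is the direction in which the jaws open and shut (so a half turn about z gives the same grasp; the last joint's range is limited). The gripper opens to 85 mm and grips with 20 to 120 N. Pads are 22 mm wide; open, the fingers measure 114 mm over their backs; the gripper's body (76 mm by 85 mm) begins 54 mm behind the grasp point. The pads swing forward as they close: fully open they stand 13 mm farther back than shut.
Start: joints at [1.177, 0.241, 0.005, 1.335, 0, 1.571], TCP at [0.192, 0.462, 0.231] pointing down, gripper open.
Joint ranges: [-2.72, 2.72], [-1.05, 1.87], [-1.09, 1.28], [-1.99, 2.15], [-1.42, 1.44], [-3.14, 3.14]. Speed limits (rad/s): [2.79, 2.79, 3.14, 3.14, 3.14, 3.14].

### API

Orientations are given as a unit quaternion [x, y, z, w].
In Python, from workcell import * gives the robot as it stands.
- The arm moves only by the tool move_arm, never from a script. Its argument "motion" is a list of rows, each a list of 3 entries, a list of its own where there are three numbers: the finger opening in mm, from 0 to 85.4, then the shift along the tool's x, y, z in units of 50 mm (1.0 is 50 mm), then the turn about the tool's z in units of 6 degrees (1.0 is 6 degrees). In form: [[claw, [dx, dy, dz], roll], ...]. A call has exactly 10 rows; each row is the pose to reach, as a shift and turn from the pose commanded when the call began, along the tool's axes at that moment; what a row does not reach only later rows make up. A row lasts 1/10 s, in which the tool goes at most 50 mm and 8.59 degrees, less where a joint would pass 70% of its speed; a pose out of reach is approached as far as the arm can. A call with a gripper value outside its range is refused whole. The fingers move at their own pace and stop on an object; the grip force is fixed at half the most. Time passes only in rows, so rows that repeat a pose let the fingers close, or fill a call up. It gives the time, the measured TCP pose, the force and the opening at its end, in the units of the state.
- get_obs(): the state, without advancing time (a new reading comes with each control period).
- camera(name): name is "scene" or "top"; returns a dict with "color" (384x512x3 uint8, red, green, blue), "fx", "fy", "cx", "cy" (pixels), "rvec" (rotation vector, rad) and "tvec" (3), from world to camera coordinates, as OpenCV has them. Camera axes: x right, y down, z forward; pixel columns grow to the right and rows downward; lengths in m; the calibration is good to about 2 mm. A picture is of the moment at which its call begins. There is no depth.
- job_done(): hands the job in, once; it reports no verdict.
The state is a dict: "clock": time; "joint_pos": joint angles; "joint_vel": joint speeds; "tau": joint torques, N m; "eef_pos": TCP position; "tool_rot": TCP orientation; "ft_force": force on the tool from outside, world axes, zero at the start; "ft_torque": the same for the moment, N m; "grip_width": finger opening in m.
Only numpy, scipy, OpenCV 4.12 (cv2) and the standard library are available. Lean on these libraries where they do the work, as an engineer would, in place of code of your own. Each camera call takes 0.05 s, during which the arm holds its last target.

## Working session

There is one attempt and no reset: what is moved stays moved. The work goes in short steps, Python scripts to look and compute and a tool call to move; the robot and the scene stay as the last step left them, time stands still between calls to the robot, and variables do not carry over. Pictures are saved under pics/ and viewed, and the job is handed in when it is done.

Besides the shell and the picture viewer there is one more tool, called after "Emit:" as name(argument=value, ...) on one line, values as JSON. move_arm: Moves the arm, as the interface text tells. Its arguments: {"type":"object","properties":{"motion":{"type":"array","items":{"type":"array"}}},"required":["motion"]}

```bash
mkdir -p pics; ls; python3 - <<'E'
from workcell import *
import cv2
for n in ("scene","top"):
    c=camera(n); cv2.imwrite(f"pics/{n}0.png",c["color"][:,:,::-1])
    print(n,{k:c[k] for k in c if k!="color"})
o=get_obs(); print(o)
E
```

```text
pics
scene {'fx': 496.78479845120006, 'fy': 496.78479845120006, 'cx': 249.3114974779293, 'cy': 180.349912096679, 'rvec': array([ 0.83201381,  2.58949826, -1.08028786]), 'tvec': array([ 0.39460429, -0.10154503,  1.59877695])}
top {'fx': 356.57915726728777, 'fy': 356.57915726728777, 'cx': 256.65233122222674, 'cy': 188.09831955274157, 'rvec': array([ 2.04708274, -2.17269724,  0.23177583]), 'tvec': array([0.00319988, 0.48324761, 1.13407878])}
{'clock': 0.1, 'joint_pos': array([1.17698966e+00, 2.41353728e-01, 3.85169275e-03, 1.33518133e+00,
       6.24166978e-06, 1.57074877e+00]), 'joint_vel': array([-0.00053617, -0.00136399,  0.00204687, -0.00052188, -0.00042218,
       -0.00058036]), 'tau': array([-1.98750599e-04, -3.73138475e+01,  2.53009808e+01,  1.08285432e-02,
       -4.63608126e-05, -5.94260129e-06]), 'eef_pos': array([0.19163588, 0.4612094 , 0.23049116]), 'tool_rot': array([ 1.95610038e-01,  9.80681305e-01, -9.24673896e-04, -1.87666674e-04]), 'ft_force': array([-0.65807544, -0.79443984, -0.51188644]), 'ft_torque': array([-0.03950639, -0.00857728,  0.00532777]), 'grip_width': 0.08559092154181702}
```

View pics/scene0.png

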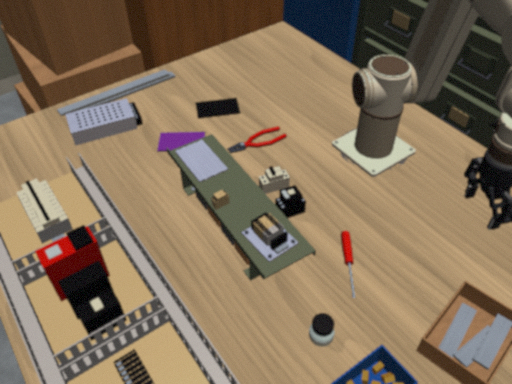

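View pics/top0.png

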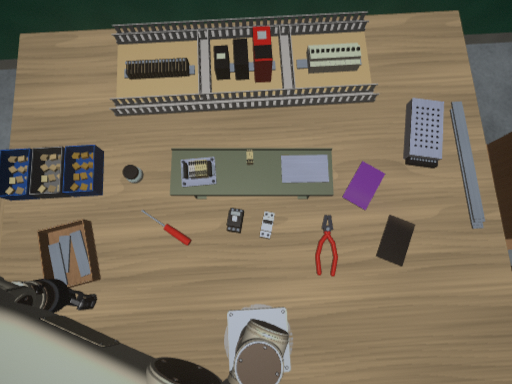

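The blank-like things are the light grey plate on the shelf (top view ~(305,168)), the purple plate on the bench (365,186) and the dark plate on the bench (396,240). The grey one on the shelf fits, since it is bare aluminium and lies near the right (-y) end. Next I confirm this with an enlarged crop and measure.

```bash
cat > h.py <<'E'
import numpy as np, cv2
from workcell import *
def ray(c,uv,z):
    R=cv2.Rodrigues(c["rvec"])[0]; K=np.array([[c["fx"],0,c["cx"]],[0,c["fy"],c["cy"]],[0,0,1]])
    uv=np.atleast_2d(np.asarray(uv,float)); d=(np.linalg.inv(K)@np.c_[uv,np.ones(len(uv))].T); d=(R.T@d).T
    o=-R.T@np.asarray(c["tvec"]).ravel()
    return o+d*((z-o[2])/d[:,2])[:,None]
def proj(c,P):
    K=np.array([[c["fx"],0,c["cx"]],[0,c["fy"],c["cy"]],[0,0,1]])
    return cv2.projectPoints(np.atleast_2d(np.asarray(P,float)),c["rvec"],c["tvec"],K,None)[0][:,0]
E
python3 - <<'E'
from h import *
c=camera("top"); im=c["color"]
cv2.imwrite("pics/crop0.png",cv2.resize(im[135:210,160:345,::-1],None,fx=4.3,fy=4.3,interpolation=cv2.INTER_CUBIC))
for p in [(305,168),(305,152),(240,180),(200,190),(290,185),(180,165)]: print(p,im[p[1],p[0]])
np.save("pics/top.npy",im)
s=camera("scene")
cv2.imwrite("pics/crops0.png",cv2.resize(s["color"][120:285,150:320,::-1],None,fx=3.6,fy=3.6,interpolation=cv2.INTER_CUBIC))
E
```

```text
(305, 168) [144 149 168]
(305, 152) [ 98 103  85]
(240, 180) [109 114  96]
(200, 190) [113 118  99]
(290, 185) [106 113  94]
(180, 165) [112 117 103]
```

View pics/crop0.png

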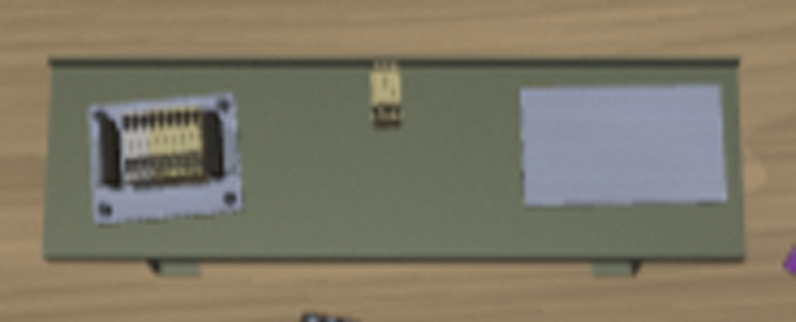

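View pics/crops0.png

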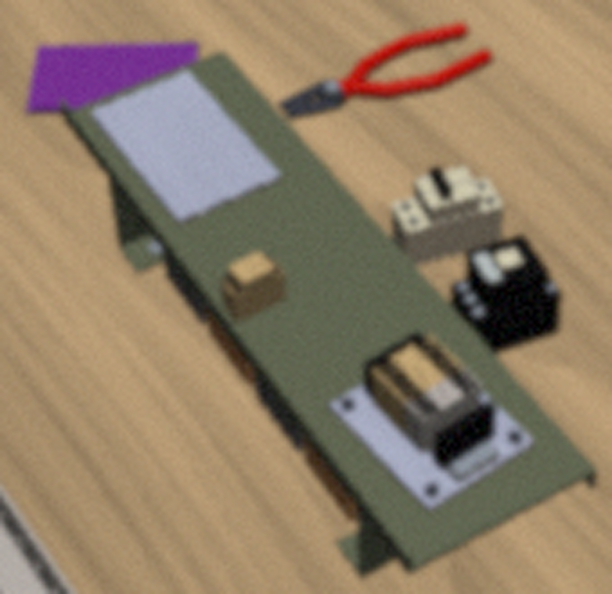

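The crop confirms it: the undrilled grey plate at crop (623,145), i.e. full image (305,168), lies near the shelf's right end. The fitted plate, with holes and terminals, is at the left end (198,171). Next are the poses.

```bash
cat >> h.py <<'E'
def blankmask(im,roi):
    i=im.astype(int); m=((i[:,:,2]-i[:,:,1]>8)&(i[:,:,2]>120)&(i[:,:,0]>110)).astype(np.uint8)
    r=np.zeros_like(m); x0,y0,x1,y1=roi; r[y0:y1,x0:x1]=m[y0:y1,x0:x1]
    n,l,s,_=cv2.connectedComponentsWithStats(r); k=1+np.argmax(s[1:,4]); return (l==k).astype(np.uint8)
def blank(c,roi):
    m=blankmask(c["color"],roi); ys,xs=np.nonzero(m)
    ct=max(cv2.findContours(cv2.resize(m*255,None,fx=4,fy=4,interpolation=cv2.INTER_LINEAR)//128,cv2.RETR_EXTERNAL,cv2.CHAIN_APPROX_NONE)[0],key=cv2.contourArea)[:,0]/4.-.375
    P=ray(c,ct,0.106)[:,:2].astype(np.float32)
    return cv2.minAreaRect(P), cv2.boxPoints(cv2.minAreaRect(P))
E
python3 - <<'E'
from h import *
c=camera("top"); im=c["color"]
r,b=blank(c,(265,140,345,200)); print("blank",r,"\n",b)
s=camera("scene"); r,b=blank(s,(165,130,235,185)); print("blank scene",r,"\n",b)
# shelf mask: green
i=im.astype(int); m=((i[:,:,1]-i[:,:,2]>10)&(i[:,:,1]-i[:,:,0]>2)).astype(np.uint8); m[:140]=0;m[205:]=0;m[:,:160]=0;m[:,345:]=0
# front and side edges
f=[(x,max(np.nonzero(m[:,x])[0])) for x in list(range(210,290,4))]
print(f[:3],f[-3:])
# front-lower edge at z ~.1, ends
A=ray(c,f,0.1); print("front x fit",np.polyfit(A[:,1],A[:,0],1), A[[0,-1]])
rows=range(160,194,3)
L=ray(c,[(min(np.nonzero(m[y])[0]),y) for y in rows],0.1); Rr=ray(c,[(max(np.nonzero(m[y])[0]),y) for y in rows],0.1)
print(L[:,:2],Rr[:,:2])
t=ray(c,[(240,min(np.nonzero(m[:,240])[0])),(290,min(np.nonzero(m[:,290])[0]))],0.115);print("lip",t)
E
```

```text
blank ((0.5268757939338684, -0.18175426125526428), (0.15114854276180267, 0.09075021743774414), 88.12747192382812) 
 [[ 0.47905546 -0.2558055 ]
 [ 0.56975716 -0.25877085]
 [ 0.5746961  -0.10770303]
 [ 0.48399442 -0.10473767]]
blank scene ((0.5279548168182373, -0.22392944991588593), (0.2450171709060669, 0.13220065832138062), 79.60774230957031) 
 [[ 0.44083995 -0.33250478]
 [ 0.570872   -0.35635197]
 [ 0.6150697  -0.11535412]
 [ 0.48503762 -0.09150693]]
[(210, np.int64(194)), (214, np.int64(194)), (218, np.int64(194))] [(278, np.int64(194)), (282, np.int64(194)), (286, np.int64(194))]
front x fit [0.05971289 0.45442054] [[ 0.46183025  0.12408904  0.1       ]
 [ 0.44744022 -0.11689804  0.1       ]]
[[0.58163998 0.24361818]
 [0.57151313 0.24370963]
 [0.5614238  0.24380073]
 [0.55137177 0.2438915 ]
 [0.54135684 0.24398193]
 [0.53137881 0.24407204]
 [0.52162898 0.24736565]
 [0.51172374 0.24744921]
 [0.50185479 0.24753247]
 [0.49202194 0.24761542]
 [0.48222498 0.24769806]
 [0.47246371 0.24778041]] [[ 0.55083159 -0.27115432]
 [ 0.54076814 -0.27010825]
 [ 0.53074195 -0.26906606]
 [ 0.52075281 -0.26802772]
 [ 0.51080051 -0.26699321]
 [ 0.50088486 -0.26596251]
 [ 0.49100565 -0.26493559]
 [ 0.48116268 -0.26391245]
 [ 0.47116524 -0.26608123]
 [ 0.46139454 -0.26505974]
 [ 0.45165948 -0.26404197]
 [ 0.44195988 -0.2630279 ]]
lip [[ 0.59738669  0.02124824  0.115     ]
 [ 0.58776422 -0.13942203  0.115     ]]
```

```bash
python3 - <<'E'
from h import *
c=camera("top"); s=camera("scene")
g=cv2.GaussianBlur(c["color"].astype(np.float32),(0,0),0.7); G=g[:,:,0]-g[:,:,2]  # wood R-B high
def edge_v(x,y0,y1):
    v=G[y0:y1,x]; d=np.abs(np.diff(v)); k=np.argmax(d); k=np.clip(k,1,len(d)-2); a,b,e=d[k-1:k+2]; return y0+k+.5+0.5*(a-e)/(a-2*b+e)
def edge_h(y,x0,x1):
    v=G[y,x0:x1]; d=np.abs(np.diff(v)); k=np.argmax(d); k=np.clip(k,1,len(d)-2); a,b,e=d[k-1:k+2]; return x0+k+.5+0.5*(a-e)/(a-2*b+e)
def line(P,ax):
    P=np.array(P,np.float32); 
    vx,vy,x,y=cv2.fitLine(P,cv2.DIST_HUBER,0,.01,.01).ravel(); return vx,vy,x,y
def show(n,pts,z):
    W=ray(c,pts,z)[:,:2].astype(np.float32); l=line(W,0); print(n,"dir",l[:2],"pt",l[2:], "slope dx/dy",l[0]/l[1])
xs=[x for x in range(178,330,2)]
show("lip top",[(x,edge_v(x,144,155)) for x in xs if not 244<x<256],0.115)
show("front",[(x,edge_v(x,188,200)) for x in xs if not (192<x<212 or 292<x<312)],0.1)
ys=range(156,190,1)
show("left",[(edge_h(y,165,178),y) for y in ys],0.1)
show("right",[(edge_h(y,326,340),y) for y in ys],0.1)
# lip inner base: luminance change dark->top
Lm=g.sum(2)
for x in (220,235,270,290,320): print(x,np.round(Lm[146:160,x]).astype(int))
E
```

```text
lip top dir (np.float32(0.059981875), np.float32(0.99819946)) pt (np.float32(0.60393023), np.float32(0.0035249093)) slope dx/dy 0.06009007
front dir (np.float32(0.060331833), np.float32(0.99817836)) pt (np.float32(0.44636086), np.float32(-0.04553145)) slope dx/dy 0.060441937
left dir (np.float32(0.99814725), np.float32(-0.060844995)) pt (np.float32(0.5402039), np.float32(0.24927293)) slope dx/dy -16.404755
right dir (np.float32(0.99800193), np.float32(-0.06318359)) pt (np.float32(0.51065356), np.float32(-0.26900837)) slope dx/dy -15.795271
220 [374 351 284 211 225 279 296 298 298 299 301 301 300 301]
235 [379 353 284 210 223 276 294 296 297 298 298 300 300 301]
270 [384 353 286 213 225 276 294 295 295 297 297 296 298 299]
290 [390 366 292 213 224 275 292 299 325 386 438 452 452 455]
320 [382 361 288 209 218 269 287 302 355 424 456 459 457 458]
```

```bash
cat >> h.py <<'E'
from scipy.spatial.transform import Rotation as Ro
YAW=-0.0603; SX=np.array([np.cos(YAW),np.sin(YAW)]); SY=np.array([-np.sin(YAW),np.cos(YAW)])
O=0.5255*SX+0.02185*SY   # shelf origin, world
def s2w(x,y): return O+x*SX+y*SY
def w2s(p): p=np.asarray(p)[:2]-O; return p@SX,p@SY
def st():
    o=get_obs(); R=Ro.from_quat(o["tool_rot"]).as_matrix()
    print("t %.2f tcp %s shelf %s tooly-ang-in-shelf %.2f deg tilt %.4f F %s w %.4f"%(o["clock"],np.round(o["eef_pos"],4),np.round(w2s(o["eef_pos"]),4),np.degrees(np.arctan2(R[1,1],R[0,1])-np.arctan2(SY[1],SY[0])),R[2,2],np.round(o["ft_force"],2),o["grip_width"]))
    return o,R
def go(xs,ys,z,turn=0):
    "units to shelf coords; turn= wanted tool-y angle in shelf deg rel. to shelf y (CCW)"
    o,R=st(); a=np.degrees(np.arctan2(R[1,1],R[0,1])-np.arctan2(SY[1],SY[0]))
    d=R.T@(np.r_[s2w(xs,ys),z]-o["eef_pos"]); print("units",np.round(d/.05,3),"roll",np.round(-(turn-a)/6,3))
E
python3 - <<'E'
from h import *
import workcell; print([n for n in dir(workcell) if not n.startswith('_')])
try: print(pinch_z)
except Exception as e: print(e)
c=camera("top")
r,b=blank(c,(265,140,345,200)); print("blank shelf",w2s(r[0]),[np.round(w2s(p),4) for p in b])
print("lip base",[np.round(w2s(p),4) for p in ray(c,[(220,150.6),(290,150.6)],.1)])
print("terminals base-ish",[np.round(w2s(p),4) for p in ray(c,[(245,150),(255,150),(245,165),(255,165)],.13)])
go(-0.057,-0.170,0.19,0)
E
```

```text
['Unreachable', 'camera', 'get_obs', 'job_done', 'pinch_z']
0.0187
blank shelf (np.float64(0.011374550114826992), np.float64(-0.1716380193148226)) [array([-0.0319, -0.2486]), array([ 0.0588, -0.246 ]), array([ 0.0546, -0.0947]), array([-0.0361, -0.0972])]
lip base [array([0.0724, 0.1014]), array([ 0.0725, -0.127 ])]
terminals base-ish [array([0.0646, 0.0187]), array([ 0.0646, -0.013 ]), array([0.0151, 0.0183]), array([ 0.0151, -0.0131])]
t 0.45 tcp [0.1919 0.4617 0.2312] shelf [-0.3618  0.4506] tooly-ang-in-shelf -19.11 deg tilt -1.0000 F [ 0.11 -0.21 -0.18] w 0.0856
units [-9.824 -9.731  0.826] roll -3.185
```

Emit:
move_arm(motion=[[85,[-0.6,-0.6,0],-0.3],[85,[-1.2,-1.2,0],-0.6],[85,[-1.8,-1.8,0],-1.0],[85,[-2.4,-2.4,0],-1.4],[85,[-3.0,-3.0,0],-1.8],[85,[-3.6,-3.6,0],-2.2],[85,[-4.2,-4.2,0],-2.5],[85,[-4.8,-4.8,0],-2.8],[85,[-5.4,-5.4,0],-3.0],[85,[-6.0,-6.0,0],-3.185]])

```text
clock: 1.45
eef_pos: [0.3542, 0.068, 0.2317]
tool_rot: [0.03, 1.0, 0.0, 0.001]
ft_force: [1.1, 0.8, -0.2]
grip_width: 0.0849
```

```bash
python3 -c "
from h import *
go(-0.057,-0.170,0.15,0)"
```

```text
t 1.45 tcp [0.3542 0.068  0.2317] shelf [-0.176   0.0673] tooly-ang-in-shelf 0.06 deg tilt -1.0000 F [ 1.07  0.77 -0.19] w 0.0849
units [-2.374 -4.75   1.635] roll 0.01
```

Emit:
move_arm(motion=[[85,[-0.3,-0.6,0.2],0],[85,[-0.6,-1.2,0.4],0],[85,[-0.9,-1.8,0.6],0],[85,[-1.2,-2.4,0.8],0],[85,[-1.5,-3.0,1.0],0],[85,[-1.8,-3.6,1.2],0],[85,[-2.1,-4.2,1.4],0],[85,[-2.374,-4.75,1.635],0],[85,[-2.374,-4.75,1.635],0],[85,[-2.374,-4.75,1.635],0]])

```text
clock: 2.45
eef_pos: [0.4575, -0.1748, 0.149]
tool_rot: [0.031, 1.0, 0.0, -0.001]
ft_force: [-0.3, 0.1, -0.0]
grip_width: 0.0852
```

```bash
python3 - <<'E'
from h import *
go(-0.057,-0.170,0.090,0)
c=camera("scene"); cv2.imwrite("pics/s1.png",cv2.resize(c["color"][60:260,130:330,::-1],None,fx=3,fy=3,interpolation=cv2.INTER_CUBIC))
E
```

```text
t 2.45 tcp [ 0.4575 -0.1748  0.149 ] shelf [-0.0583 -0.1688] tooly-ang-in-shelf -0.07 deg tilt -1.0000 F [-0.31  0.11 -0.01] w 0.0852
units [-0.028 -0.026  1.181] roll -0.012
```

View pics/s1.png

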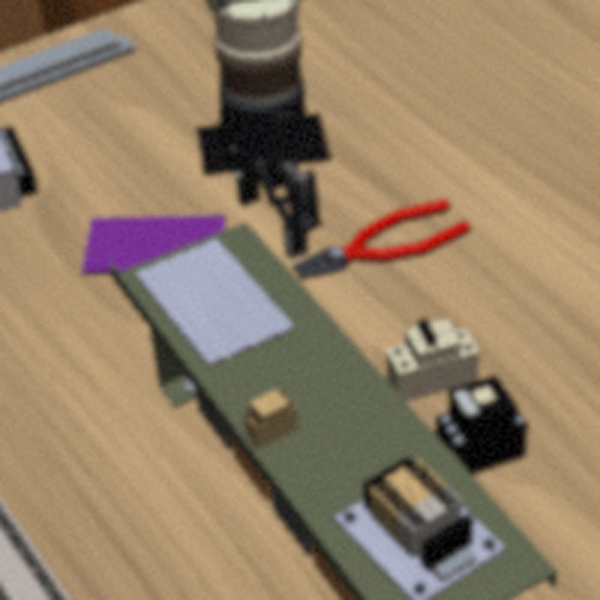

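The tool is above the front strip of the shelf before the blank, with nothing in its way. I descend and feel for the deck.

Emit:
move_arm(motion=[[85,[0,0,0.3],0],[85,[0,0,0.6],0],[85,[0,0,0.85],0],[85,[0,0,0.95],0],[85,[0,0,1.0],0],[85,[0,0,1.02],0],[85,[0,0,1.04],0],[85,[0,0,1.06],0],[85,[0,0,1.08],0],[85,[0,0,1.08],0]])

```text
clock: 3.5
eef_pos: [0.458, -0.1747, 0.0956]
tool_rot: [0.03, 1.0, -0.0, 0.0]
ft_force: [0.4, -0.2, 0.4]
grip_width: 0.0851
```

```bash
python3 - <<'E'
from h import *
go(-0.057,-0.170,0.090,0)
for n in("scene","top"):
    c=camera(n); a=(60,260,130,330) if n=="scene" else (120,250,230,380)
    cv2.imwrite(f"pics/{n}2.png",cv2.resize(c["color"][a[0]:a[1],a[2]:a[3],::-1],None,fx=4,fy=4,interpolation=cv2.INTER_CUBIC)[:600,:800])
E
```

```text
t 3.50 tcp [ 0.458  -0.1747  0.0956] shelf [-0.0578 -0.1686] tooly-ang-in-shelf -0.01 deg tilt -1.0000 F [ 0.39 -0.16  0.36] w 0.0851
units [-0.017 -0.027  0.112] roll -0.001
```

View pics/top2.png

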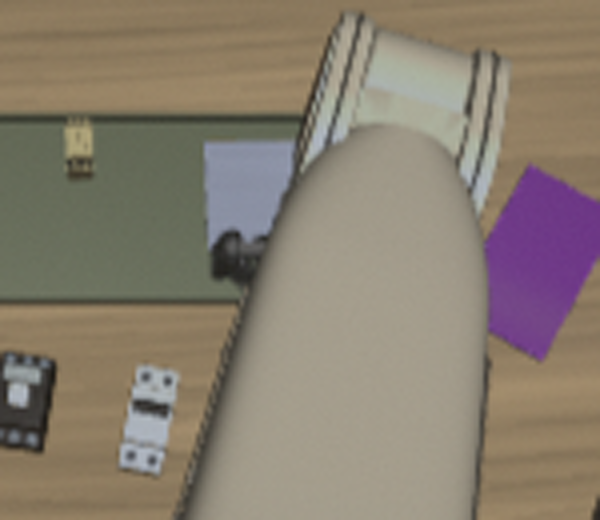

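View pics/scene2.png

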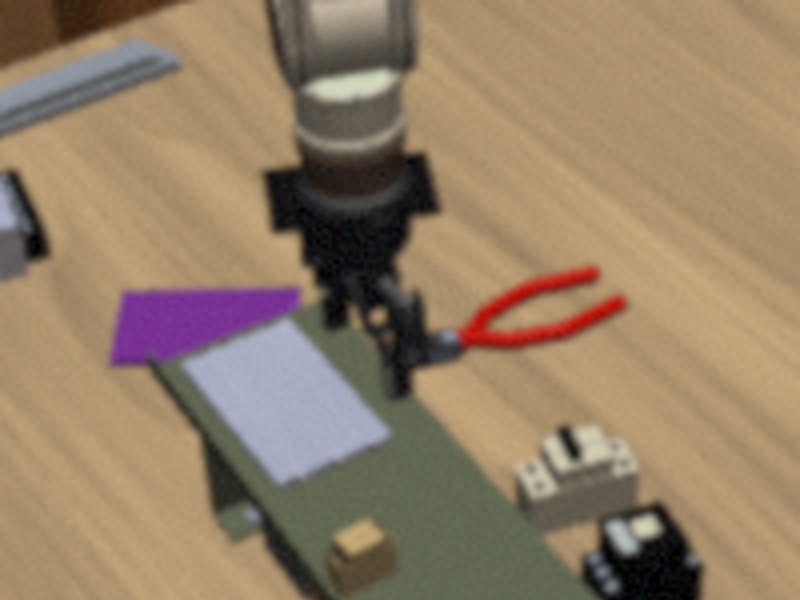

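The fingers are just above the deck strip in front of the blank, tip at about crop (397,392). I creep down a little more.

Emit:
move_arm(motion=[[85,[0,0,0.02],0],[85,[0,0,0.04],0],[85,[0,0,0.06],0],[85,[0,0,0.08],0],[85,[0,0,0.09],0],[85,[0,0,0.1],0],[85,[0,0,0.11],0],[85,[0,0,0.12],0],[85,[0,0,0.12],0],[85,[0,0,0.12],0]])

```text
clock: 4.6
eef_pos: [0.458, -0.1747, 0.0896]
tool_rot: [0.03, 1.0, -0.0, 0.0]
ft_force: [0.9, -0.1, 0.3]
grip_width: 0.085
```

Emit:
move_arm(motion=[[85,[-0.04,0,0.02],0],[85,[-0.09,0,0.02],0],[85,[-0.14,0,0.02],0],[85,[-0.19,0,0.02],0],[85,[-0.24,0,0.02],0],[85,[-0.28,0,0.02],0],[85,[-0.32,0,0.02],0],[85,[-0.36,0,0.02],0],[85,[-0.4,0,0.02],0],[85,[-0.4,0,0.02],0]])

```text
clock: 5.6
eef_pos: [0.4785, -0.176, 0.0886]
tool_rot: [0.03, 1.0, -0.0, 0.0]
ft_force: [0.3, -0.1, 0.1]
grip_width: 0.0849
```

```bash
cat > look.py <<'E'
import sys
from h import *
n=sys.argv[1]
st(); c=camera("scene"); cv2.imwrite(f"pics/s{n}.png",cv2.resize(c["color"][100:250,140:320,::-1],None,fx=4,fy=4,interpolation=cv2.INTER_CUBIC))
E
python3 look.py 3
```

```text
t 5.60 tcp [ 0.4785 -0.176   0.0886] shelf [-0.0372 -0.1687] tooly-ang-in-shelf 0.00 deg tilt -1.0000 F [ 0.29 -0.07  0.05] w 0.0849
```

View pics/s3.png

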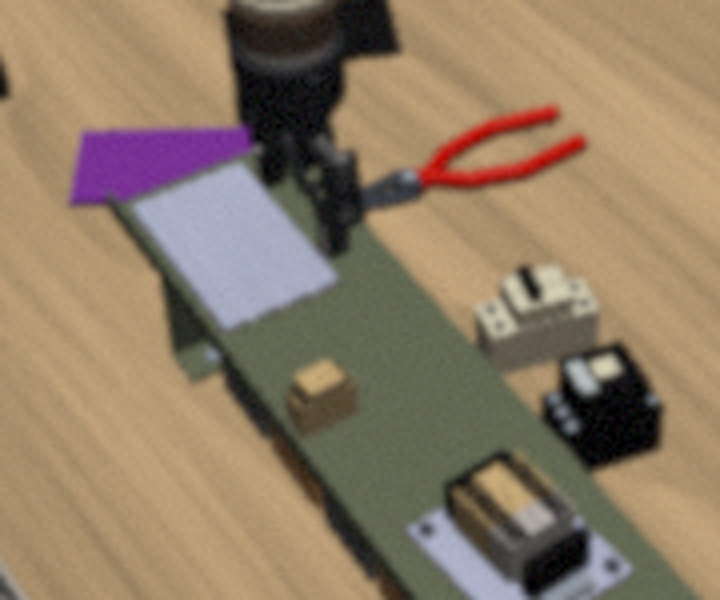

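The blank is being pushed (fingers against its front edge at about (335,245)), with the lip not reached yet. I continue gently.

Emit:
move_arm(motion=[[85,[-0.03,0,0],0],[85,[-0.06,0,0],0],[85,[-0.09,0,0],0],[85,[-0.11,0,0],0],[85,[-0.13,0,0],0],[85,[-0.15,0,0],0],[85,[-0.16,0,0],0],[85,[-0.17,0,0],0],[85,[-0.17,0,0],0],[85,[-0.17,0,0],0]])

```text
clock: 6.65
eef_pos: [0.4865, -0.1764, 0.0886]
tool_rot: [0.03, 1.0, 0.0, 0.0]
ft_force: [-2.5, 0.0, 1.4]
grip_width: 0.0849
```

```bash
python3 look.py 4
```

```text
t 6.65 tcp [ 0.4865 -0.1764  0.0886] shelf [-0.0293 -0.1686] tooly-ang-in-shelf 0.00 deg tilt -1.0000 F [-2.47  0.    1.41] w 0.0849
```

View pics/s4.png

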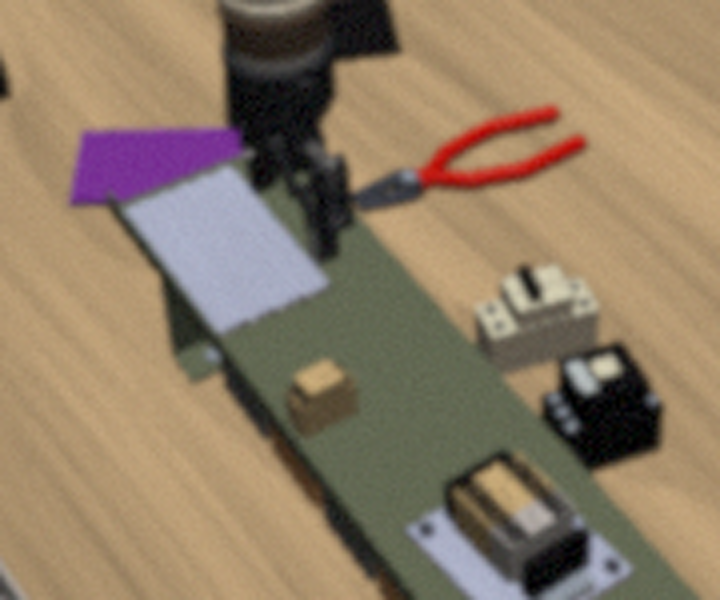

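Emit:
move_arm(motion=[[85,[-0.01,0,0],0],[85,[-0.02,0,0],0],[85,[-0.03,0,0],0],[85,[-0.04,0,0],0],[85,[-0.05,0,0],0],[85,[-0.06,0,0],0],[85,[-0.07,0,0],0],[85,[-0.08,0,0],0],[85,[-0.08,0,0],0],[85,[-0.08,0,0],0]])

```text
clock: 7.7
eef_pos: [0.4878, -0.1764, 0.0884]
tool_rot: [0.03, 1.0, 0.0, -0.002]
ft_force: [-9.8, 0.6, 7.6]
grip_width: 0.0851
```

The lip is reached: motion stalled with the force rising to 10 N. I back off, lift, close the fingers and turn 90° for the end push.

Emit:
move_arm(motion=[[85,[0.02,0,0],0],[85,[0.05,0,0],0],[85,[0.15,0,0],0],[85,[0.25,0,0],0],[85,[0.25,0,-0.2],0],[85,[0.25,0,-0.5],0],[85,[0.25,0,-0.9],0],[60,[0.25,0,-1.3],0],[30,[0.25,0,-1.7],0],[0,[0.25,0,-1.8],0]])

```text
clock: 8.7
eef_pos: [0.4799, -0.1764, 0.1818]
tool_rot: [0.03, 1.0, -0.001, 0.003]
ft_force: [0.1, 0.8, 0.6]
grip_width: 0.0433
```

```bash
python3 - <<'E'
from h import *
go(0.032,-0.060,0.14,90); print(get_obs()["joint_pos"])
E
python3 look.py 5
```

```text
t 8.70 tcp [ 0.4799 -0.1764  0.1818] shelf [-0.0358 -0.1691] tooly-ang-in-shelf 0.01 deg tilt -1.0000 F [0.11 0.84 0.61] w 0.0433
units [-1.352  2.182  0.84 ] roll -14.999
[-3.52426824e-01  2.84953435e-01 -6.71097041e-02  1.21254435e+00
  1.75057427e-04 -2.92285608e-01]
t 8.70 tcp [ 0.4799 -0.1764  0.1818] shelf [-0.0358 -0.1691] tooly-ang-in-shelf 0.01 deg tilt -1.0000 F [0.11 0.84 0.61] w 0.0433
```

View pics/s5.png

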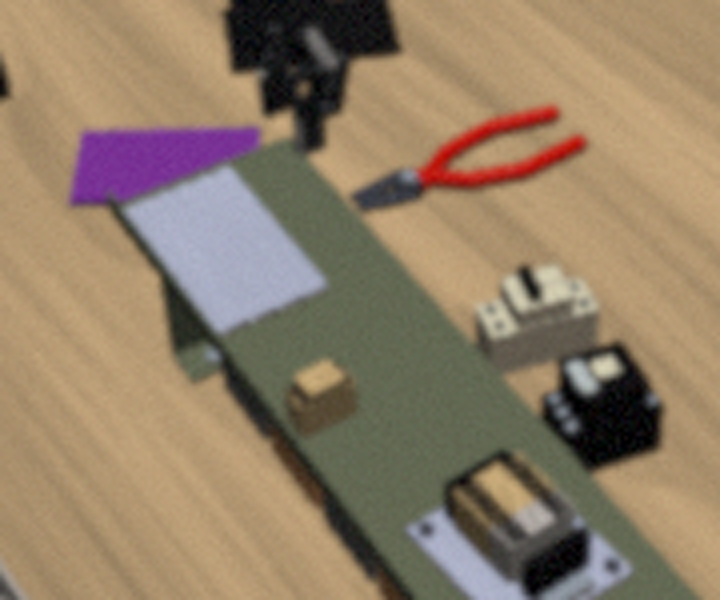

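The blank lies along the lip, with edges at (125,205)–(220,332). I go round to its inner end.

Emit:
move_arm(motion=[[0,[-0.2,0.3,0],-1.3],[0,[-0.4,0.6,0],-2.6],[0,[-0.6,0.9,0],-3.9],[0,[-0.8,1.2,0],-5.2],[0,[-1.0,1.5,0],-6.5],[0,[-1.2,1.8,0],-7.8],[0,[-1.352,2.1,0],-9.1],[0,[-1.352,2.182,0],-10.4],[0,[-1.352,2.182,0.1],-11.7],[0,[-1.352,2.182,0.2],-13.0]])

```text
clock: 9.75
eef_pos: [0.5518, -0.0705, 0.1674]
tool_rot: [-0.608, 0.794, 0.0, -0.0]
ft_force: [0.9, 0.1, 0.1]
grip_width: 0.0001
```

```bash
python3 - <<'E'
from h import *
go(0.032,-0.070,0.1025,90)
c=camera("top"); cv2.imwrite("pics/t6.png",cv2.resize(c["color"][120:250,230:380,::-1],None,fx=4,fy=4,interpolation=cv2.INTER_CUBIC))
E
python3 look.py 6
```

```text
t 9.75 tcp [ 0.5518 -0.0705  0.1674] shelf [ 0.0295 -0.059 ] tooly-ang-in-shelf 78.37 deg tilt -1.0000 F [0.91 0.09 0.11] w 0.0001
units [ 0.206 -0.094  1.298] roll -1.939
t 9.80 tcp [ 0.5511 -0.0706  0.1664] shelf [ 0.0289 -0.0591] tooly-ang-in-shelf 78.55 deg tilt -1.0000 F [-0.11  0.57 -0.25] w -0.0001
```

View pics/s6.png

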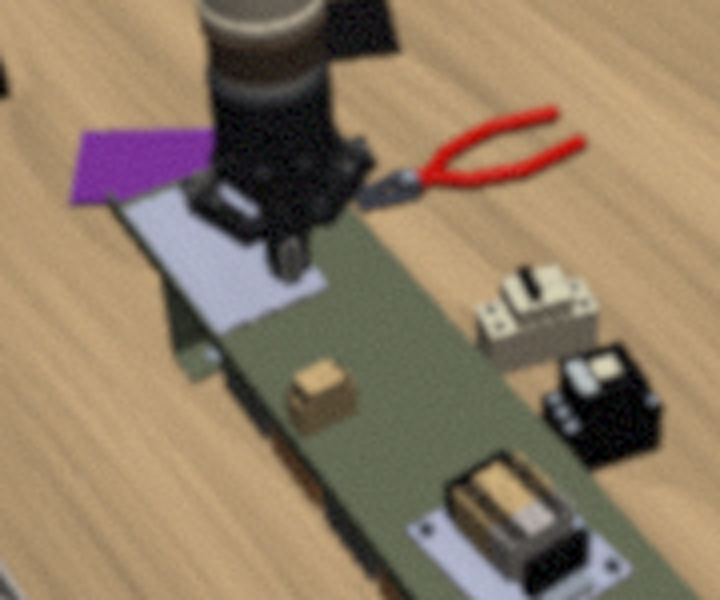

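The closed fingers are between the blank's inner end and the terminals. I finish the turn and descend.

Emit:
move_arm(motion=[[0,[0.1,-0.04,0.1],-1.0],[0,[0.2,-0.04,0.3],-2.0],[0,[0.2,-0.04,0.6],-2.0],[0,[0.2,-0.04,0.8],-2.0],[0,[0.2,-0.04,1.0],-2.0],[0,[0.2,-0.04,1.1],-2.0],[0,[0.2,-0.04,1.15],-2.0],[0,[0.2,-0.04,1.2],-2.0],[0,[0.2,-0.04,1.23],-2.0],[0,[0.2,-0.04,1.23],-2.0]])

```text
clock: 10.85
eef_pos: [0.5514, -0.0812, 0.1072]
tool_rot: [-0.685, 0.728, -0.0, 0.0]
ft_force: [-0.2, 0.7, -0.1]
grip_width: 0.0002
```

```bash
python3 -c "
from h import *
go(0.032,-0.070,0.1025,90)"
python3 look.py 7
```

```text
t 10.85 tcp [ 0.5514 -0.0812  0.1072] shelf [ 0.0298 -0.0696] tooly-ang-in-shelf 90.00 deg tilt -1.0000 F [-0.21  0.68 -0.11] w 0.0002
units [ 0.007 -0.045  0.094] roll -0.001
t 10.85 tcp [ 0.5514 -0.0812  0.1072] shelf [ 0.0298 -0.0696] tooly-ang-in-shelf 90.00 deg tilt -1.0000 F [-0.21  0.68 -0.11] w 0.0002
```

View pics/s7.png

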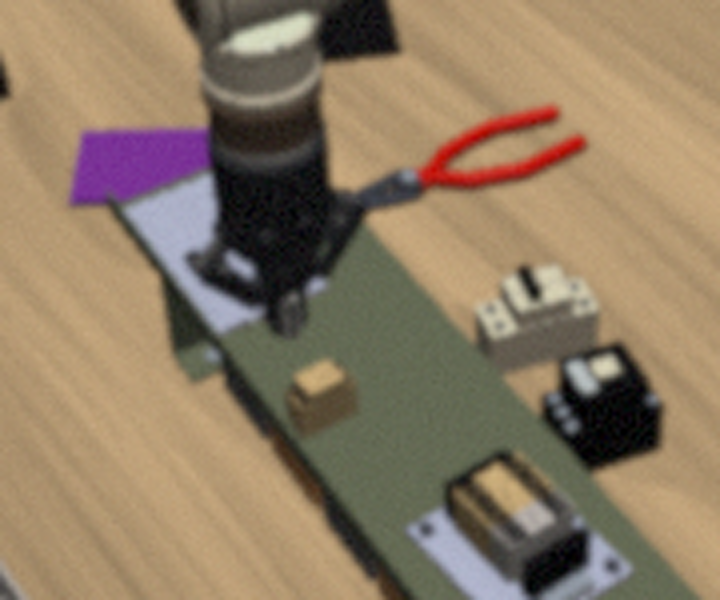

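Emit:
move_arm(motion=[[0,[0,-0.04,0.04],0],[0,[0,-0.04,0.07],0],[0,[0,-0.04,0.09],0],[0,[0,-0.04,0.09],0],[0,[0.08,-0.04,0.09],0],[0,[0.16,-0.04,0.09],0],[0,[0.22,-0.04,0.09],0],[0,[0.28,-0.04,0.09],0],[0,[0.34,-0.04,0.09],0],[0,[0.4,-0.04,0.09],0]])

```text
clock: 11.9
eef_pos: [0.552, -0.1012, 0.1026]
tool_rot: [-0.686, 0.728, 0.0, 0.0]
ft_force: [0.4, 1.0, -0.2]
grip_width: 0.0002
```

Emit:
move_arm(motion=[[0,[0.06,0,0],0],[0,[0.12,0,0],0],[0,[0.18,0,0],0],[0,[0.24,0,0],0],[0,[0.3,0,0],0],[0,[0.36,0,0],0],[0,[0.42,0,0],0],[0,[0.48,0,0],0],[0,[0.5,0,0],0],[0,[0.5,0,0],0]])

```text
clock: 12.9
eef_pos: [0.5505, -0.1266, 0.1025]
tool_rot: [-0.685, 0.728, -0.0, -0.0]
ft_force: [0.7, 0.9, -0.4]
grip_width: -0.0
```

```bash
python3 look.py 8
```

```text
t 12.90 tcp [ 0.5505 -0.1266  0.1025] shelf [ 0.0316 -0.115 ] tooly-ang-in-shelf 89.98 deg tilt -1.0000 F [ 0.72  0.94 -0.37] w -0.0000
```

View pics/s8.png

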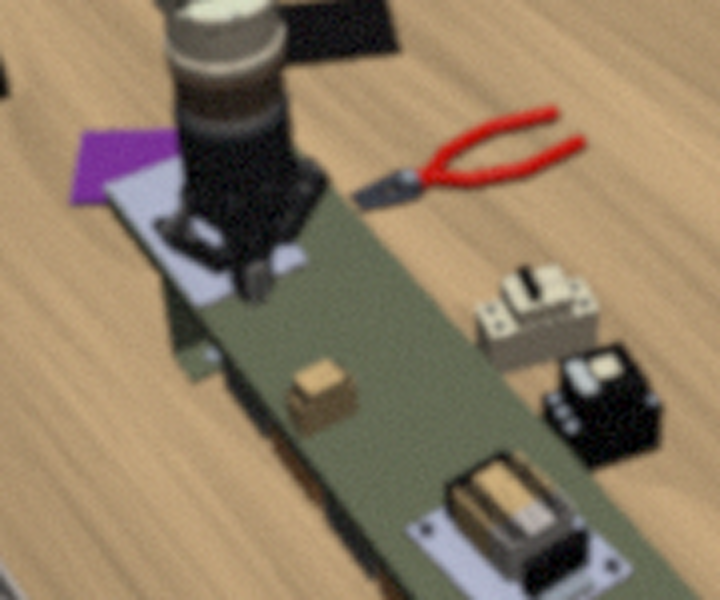

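```bash
python3 - <<'E'
from h import *
c=camera("scene")
for n,p in [("orig-flush",[(220,332),(327,285)]),("now",[(200,307),(307,258)])]:
    print(n,[np.round(w2s(q),4) for q in ray(c,[(140+u/4-.4,100+v/4-.4) for u,v in p],.106)])
c=camera("top"); cv2.imwrite("pics/t8.png",cv2.resize(c["color"][120:220,230:380,::-1],None,fx=5,fy=5,interpolation=cv2.INTER_CUBIC))
E
```

```text
orig-flush [array([ 0.0659, -0.0961]), array([-0.0183, -0.0967])]
now [array([ 0.0664, -0.1253]), array([-0.02  , -0.1284])]
```

View pics/t8.png

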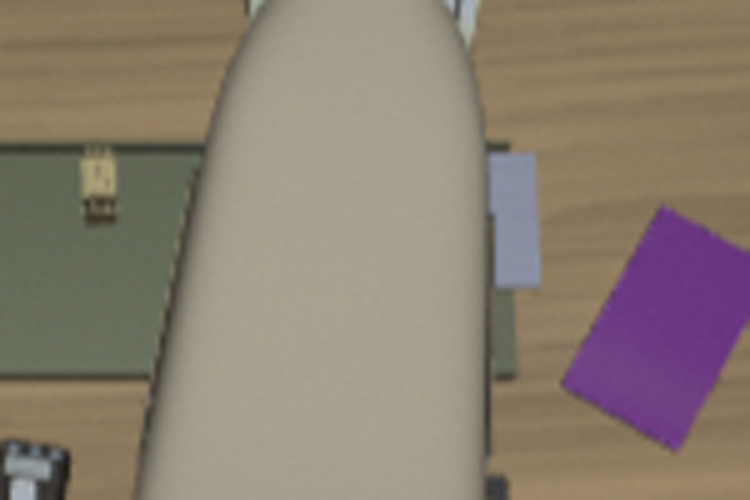

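The blank's end now sticks out about 17 mm (crop x 513→540). It needs about 13 mm more.

Emit:
move_arm(motion=[[0,[0.04,0,0],0],[0,[0.08,0,0],0],[0,[0.12,0,0],0],[0,[0.16,0,0],0],[0,[0.2,0,0],0],[0,[0.24,0,0],0],[0,[0.27,0,0],0],[0,[0.27,0,0],0],[0,[0.27,0,0],0],[0,[0.27,0,0],0]])

```text
clock: 14.05
eef_pos: [0.5497, -0.14, 0.1026]
tool_rot: [-0.685, 0.728, -0.0, -0.0]
ft_force: [-0.1, 0.2, -0.4]
grip_width: 0.0002
```

Emit:
move_arm(motion=[[0,[-0.1,0,0],0],[0,[-0.25,0,0],0],[0,[-0.3,0,-0.2],0],[0,[-0.3,0,-0.6],0],[0,[-0.3,0.2,-1.2],0],[0,[-0.3,0.6,-1.8],0],[0,[-0.3,1.2,-2.4],0],[0,[-0.3,2.0,-2.6],0],[0,[-0.3,2.8,-2.6],0],[0,[-0.3,3.4,-2.6],0]])

```text
clock: 15.05
eef_pos: [0.3792, -0.114, 0.2339]
tool_rot: [-0.686, 0.728, -0.001, 0.0]
ft_force: [0.2, -0.0, -0.1]
grip_width: 0.0001
```

```bash
python3 look.py 9; python3 -c "
from h import *
c=camera('top'); cv2.imwrite('pics/t9.png',cv2.resize(c['color'][120:220,230:380,::-1],None,fx=5,fy=5,interpolation=cv2.INTER_CUBIC))"
```

```text
t 15.05 tcp [ 0.3792 -0.114   0.2339] shelf [-0.1402 -0.1128] tooly-ang-in-shelf 90.03 deg tilt -1.0000 F [ 0.17 -0.03 -0.15] w 0.0001
```

View pics/s9.png

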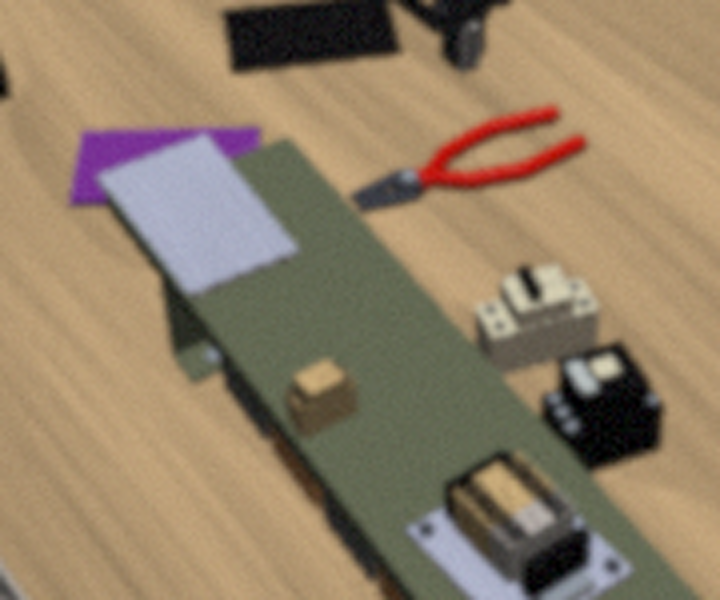

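View pics/t9.png

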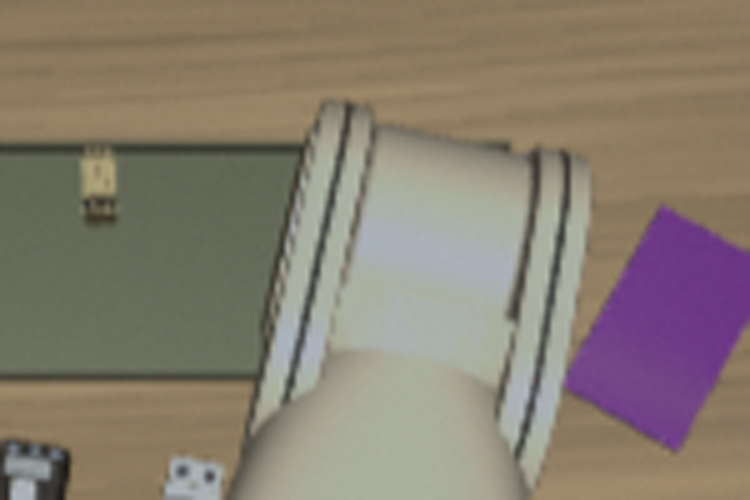

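The blank sits along the lip and overhangs the end. I move the arm aside for a clear top view.

Emit:
move_arm(motion=[[0,[-0.6,0,0],0],[0,[-1.2,0,0],0],[0,[-1.8,0,0],0],[0,[-2.4,0,0],0],[0,[-3.0,0,0],0],[0,[-3.6,0,0],0],[0,[-4.2,0,0],0],[0,[-4.8,0,0],0],[0,[-5.2,0,0],0],[0,[-5.2,0,0],0]])

```text
clock: 16.15
eef_pos: [0.3974, 0.1476, 0.233]
tool_rot: [-0.687, 0.727, -0.0, 0.001]
ft_force: [-0.8, 0.3, -0.1]
grip_width: -0.0
```

```bash
python3 - <<'E'
from h import *
c=camera('top'); cv2.imwrite('pics/t10.png',cv2.resize(c['color'][120:280,140:410,::-1],None,fx=2.9,fy=2.9,interpolation=cv2.INTER_CUBIC))
r,b=blank(c,(265,140,348,200)); print(r[1],"centre",np.round(w2s(r[0]),4),[np.round(w2s(p),4) for p in b])
o=np.load("pics/top.npy"); d=np.abs(o.astype(int)-c["color"]).sum(2); print(st()[0]["ft_force"])
E
```

```text
(0.15094152092933655, 0.0902969241142273) centre [ 0.0274 -0.2157] [array([-0.0198, -0.2899]), array([ 0.0704, -0.2924]), array([ 0.0746, -0.1415]), array([-0.0156, -0.139 ])]
t 16.20 tcp [0.397  0.1463 0.2329] shelf [-0.138   0.1481] tooly-ang-in-shelf 90.18 deg tilt -1.0000 F [-0.52 -1.03 -0.54] w -0.0006
[-0.52187125 -1.02652624 -0.54085248]
```

View pics/t10.png

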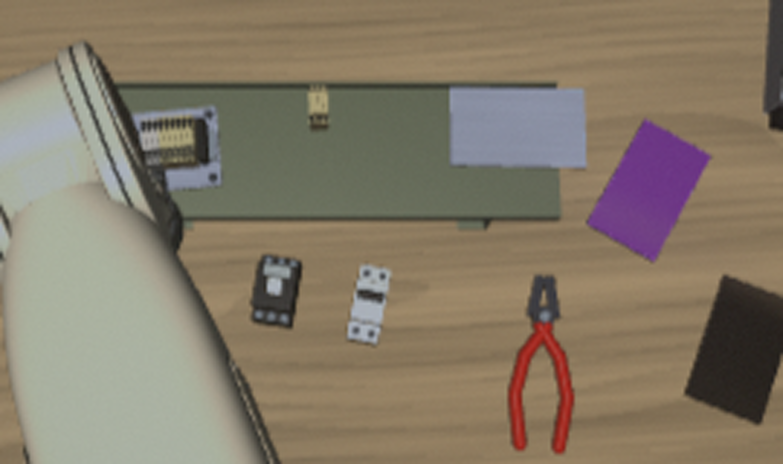

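```bash
python3 - <<'E'
from h import *
c=camera('top'); g=cv2.GaussianBlur(c["color"].astype(np.float32),(0,0),.7); G=g[:,:,2]
for n,a,b in (("front",170,184),("back",146,154)):
    P=[]
    for x in range(298,338):
        d=np.diff(G[a:b,x]); d=-d if n=="front" else d; k=int(np.clip(np.argmax(d),1,len(d)-2)); p,q,r=d[k-1:k+2]; P.append((x,a+k+.5+.5*(p-r)/(p-2*q+r)))
    W=np.array([w2s(q) for q in ray(c,P,.106)],np.float32); v=cv2.fitLine(W,cv2.DIST_HUBER,0,.01,.01).ravel(); print(n,v,"deg",np.degrees(np.arctan(v[0]/v[1])))
o=np.load("pics/top.npy"); d=(np.abs(o.astype(int)-c["color"]).sum(2)>90).astype(np.uint8)
print([tuple(s) for s in cv2.connectedComponentsWithStats(d)[2] if s[4]>8])
E
```

```text
front [ 0.02887701  0.99958295 -0.01690595 -0.20933324] deg 1.654761
back [ 0.00764263  0.9999708   0.07258654 -0.21114478] deg 0.43789452
[(np.int32(0), np.int32(0), np.int32(512), np.int32(384), np.int32(168297)), (np.int32(0), np.int32(134), np.int32(292), np.int32(250), np.int32(21019)), (np.int32(281), np.int32(150), np.int32(52), np.int32(33), np.int32(814)), (np.int32(336), np.int32(164), np.int32(6), np.int32(5), np.int32(15)), (np.int32(335), np.int32(170), np.int32(7), np.int32(3), np.int32(15)), (np.int32(148), np.int32(275), np.int32(11), np.int32(37), np.int32(41)), (np.int32(159), np.int32(313), np.int32(3), np.int32(10), np.int32(10)), (np.int32(0), np.int32(319), np.int32(147), np.int32(65), np.int32(5350)), (np.int32(236), np.int32(345), np.int32(34), np.int32(39), np.int32(878)), (np.int32(280), np.int32(344), np.int32(6), np.int32(13), np.int32(36)), (np.int32(283), np.int32(358), np.int32(9), np.int32(14), np.int32(40)), (np.int32(149), np.int32(379), np.int32(12), np.int32(5), np.int32(37))]
```

```bash
python3 -c "
from workcell import *
print(job_done(), get_obs()['clock'])"
```

```text
the job is handed in; nothing more can be done
the job is handed in; nothing more can be done
```

I pushed the blank back against the rear lip with the two open fingertips. I then slid it along the lip from its inner end with the fingers closed, until it stuck out past the right (-y) end. I retracted the arm clear of everything and handed the job in, with the clock at about 16.2 s at the last check.

- **Position:** the last top view puts the blank's centre at x = +27.4 mm, y = -215.7 mm in the shelf frame, so about 31 mm sticks out. It lies flush with the lip to within about 3 mm.
- **Angle:** the measurements disagreed. The back edge gave 0.4°, while the front edge and the bounding rectangle gave about 1.6°. All are inside the 4° limit.
- **Other things:** comparing the top view before and after, apart from the arm itself only the blank's area and two tiny spots just beyond its end had changed. The arm hid part of the fitted plate and the left side in that last picture, so I did not check the ferrule jar or the screwdriver at the end. The fitted plate looked unmoved in the scene view.

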